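Check the closing stop of a cap crimper

TASK

Check the closing stop of the hand cap crimper in the bench holder: push the catch at the end of its handles aside so that the hand lever springs fully open, then press the lever in towards the fixed bar with the outside of your fingers until it comes up firm against the stop screw, short of the bar. Finish while holding it pressed there, so that I can measure the gap. Do not force it, grip the lever or the catch, or push on the bar, and leave the loose things on the bench where they are.

Things in the scene. Friction and masses are not known exactly. Their poses are not given: they have to be found in the camera images.
- crimper: Hand cap crimper on its side in a grey holder fixed to the bench (base 85 x 150 x 12 mm). Origin on the bench. In its axes (mm): z up; two black-gripped handles run side by side to -y; the head is at y 85, its jaws face +x; the hand lever is on the -x side of the fixed bar. All of it is below z 94, but for the catch's thumb tab (z 120).
- bar: The fixed bar of the crimper; origin and axes as the crimper's. A level steel bar 14 mm wide along y at x 0, z 70, from y 67 to y -131 mm, with a black grip 21 wide and 26 high (z 57 to 83) from y -6 to y -100.
- lever (a joint): Hand lever, hinge about the vertical (rad). 0 = sprung fully open, 0.26 rad off the bar's direction; grows as it is pressed in (counter-clockwise from above); 0.26 = parallel to the bar, 0.28 = on the bar. Starts held at about 0.14 by the catch. Its spring pushes back with 2 N at mid grip when open, 3.5 N at the stop. The stop screw halts it between 0.17 and 0.24, as set.
- lever_pivot (a point): The hand lever's pivot, 70 mm above the bench; at x -24, y 107 mm in the crimper's axes. The lever runs from here 234 mm along the -y of lever_grip.
- lever_grip (a point): Middle of the lever's grip, 165 mm from its pivot, 70 mm above the bench. Axes turn with the lever: it runs along -y; +x is the way it is pressed in. The black grip is 16 mm thick (x), 94 mm long (y -41 to +53 mm from here) and 26 mm high (57 to 83 mm above the bench), with free space under it. An 8 mm pin at y -65 mm, top 86 mm above the bench, is what the catch hooks.
- catch (a joint): Flat steel swing catch on the end of the fixed bar, hinge about the vertical (rad), pivot at x 0, y -121 mm in the crimper's axes. 0 = hooked round the lever's pin; grows to 1.1 as it is swung aside (counter-clockwise from above). The lever is free from about 0.25 on. It stays where it is left; about 1 N at the tab moves it.
- catch_tab (a point): Middle of the catch's upright thumb tab: 26 mm wide (x), 6 mm thick (y), standing from 82 to 120 mm above the bench, this point at 104 mm; lever and pin pass below 86 mm. Axes turn with the catch and match the crimper's while hooked. Push the tab to -y (away from the head) to swing the catch aside; the pivot lies 36 mm to +x and 15.5 mm to +y of this point.
- stop_screw: Stop screw through the fixed bar, 70 mm above the bench, 7 mm thick, lock nut and knurled head behind the bar. Origin at its domed tip, which points at the lever (its -x) and stands 10 to 17 mm out of the steel bar. A steel pad on the lever, 95 mm from the pivot, comes up against this tip. Rigid.
- sample_bottle: Glass bottle with screw cap, 62 mm wide, 118 mm high, standing behind the crimper's holder; loose. Origin under its centre.
- vial_white: Small white bottle, 25 mm wide, 54 mm high, in front of the lever near its pivot end; loose. Origin under its centre.
- screw_cap: Ribbed screw cap, 44 mm wide, 23 mm high, lying on the bench in front of the jaws; loose. Origin under its centre.
- spanner_10: Open-ended spanner, 162 mm long, 8 mm high, lying at the front of the bench; loose. Origin under its middle.
- syringe: Syringe, 130 mm long, 20 mm high, lying at the front of the bench; loose. Origin under its middle.
- tip_box: Pipette tip box, 86 x 118 x 73 mm, at the front right; loose. Origin under its centre.

How it is judged:
On the way:
1. the catch is swung aside and the lever has sprung fully open (value of joint catch above 0.3 rad and value of joint lever below 0.03 rad), for 0.2 s.
At the end, for the whole second after the job is handed in: The catch is aside (over 0.3 rad); the fingers press the lever (over 3 N) and its pad bears on the tip of the stop screw with over 2 N, at rest, more than 0.018 rad short of touching the bar, through the last second (contact force between lever and stop_screw above 2 N and contact force between the fingers and lever above 3 N and value of joint lever below 0.262 rad and velocity of joint lever between -0.03 and 0.03 rad/s and value of joint catch above 0.3 rad); the arm keeps its last pose, push and grip.
It fails at once if the lever is forced: pressed with more than 40 N (contact force between the fingers and lever above 40 N).
It fails at once if the fingers push on or grip the fixed bar (over 5 N) (contact force between the fingers and bar above 5 N).
It fails at once if the lever is taken between the fingers (x of the grasp point in the frame of lever_grip between -0.006 and 0.006 m and y of the grasp point in the frame of lever_grip between -0.078 and 0.16 m and z of the grasp point in the frame of lever_grip below 0.02 m).
It fails at once if the catch's tab is taken between the fingers (y of the grasp point in the frame of catch_tab between -0.004 and 0.004 m and x of the grasp point in the frame of catch_tab between -0.012 and 0.012 m and z of the grasp point in the frame of catch_tab below 0.02 m).
It fails at once if a loose thing on the bench is moved by more than 12 mm (distance of any of sample_bottle, vial_white, screw_cap, spanner_10, syringe, tip_box from where it was at the start of the episode above 0.012 m).
It also fails if it takes over 54 s, if anything falls off the work surface, if the arm or the gripper's body presses on something with over 40 N, if the wrist force passes 120 N, or if a joint passes its speed limit or range.

ROBOT

A 6-joint arm with a two-finger parallel gripper is mounted at the origin on a cart in front of the work surface, level with it; the furniture and walls round the work are solid. World frame = base frame: x ahead of the robot, y to its left, z up, the work surface at z = 0. Lengths are in m, angles in rad, forces in N, time in s.
With the tool pointing down it reaches from about 0.25 to 0.775 m from the base axis. Payload 4 kg.
Tool frame: the origin (TCP) lies at the very end of the fingers, on their centre line; the grasp point (between the pads) lies 19 mm behind it; z points along the fingers, y is the direction in which the jaws open and shut (so a half turn about z gives the same grasp; the last joint's range is limited). The gripper opens to 94 mm and grips with 3 to 60 N. Pads are 16 mm wide; open, the fingers measure 119 mm over their backs; the gripper's body (75 mm by 177 mm) begins 78 mm behind the grasp point.
Start: joints at [-1.396, 0.087, 1.371, -0, 1.684, -0.103], TCP at [0.151, -0.529, 0.206] pointing down, gripper open.
Joint ranges: [-3.1, 3.1], [-0.76, 2.03], [0.27, 2.55], [-1.08, 4.22], [0.17, 2.65], [-2.57, 2.57]. Speed limits (rad/s): [2.79, 2.79, 3.14, 3.14, 3.14, 3.14].

INTERFACE

Orientations are given as [roll, pitch, yaw] about the fixed x, y, z axes, in that order (R = Rz(yaw) Ry(pitch) Rx(roll)).
In Python, from bench import robot, snapshot, calibration gives the robot as it stands. The module is installed in compiled form; this text tells all that it offers.
- The arm moves only by the tool servo_tool, never from a script. Its argument "series" is text: rows parted by semicolons, each of 5 numbers parted by spaces: the closure, from -1 (fully open) to 1 (shut), then the shift along the tool's x, y, z in cm, then the turn about the tool's z in rad. A call has 1 to 20 rows; each row is the pose to reach, as a shift and turn from the pose commanded when the call began, along the tool's axes at that moment; what a row does not reach only later rows make up. A row lasts 1/12 s, in which the tool goes at most 41.7 mm and 7.16 degrees, less where a joint would pass 70% of its speed; a pose out of reach is approached as far as the arm can. A call with a gripper value outside its range is refused whole. The fingers move at their own pace and stop on an object; the grip force is fixed at half the most. Time passes only in rows, so rows that repeat a pose let the fingers close. It gives the time, the measured TCP pose, the force and the opening at its end, in the units of the state.
- robot.get_obs(): the state, without advancing time (a new reading comes with each control period).
- snapshot(name): name is "scene" or "top"; returns (picture, depth): 400x640x3 uint8, red, green, blue; 400x640 float32, m along the optical axis (not along the pixel's ray), 0 where there is no reading.
- calibration(name): a dict with "fx", "fy", "cx", "cy" (pixels), "k1" (the pictures are not rectified: a ray, as slopes to the right and down, at radius r is drawn at 1 + k1 r^2 times it, then the intrinsics apply), "rvec" (rotation vector, rad) and "tvec" (3), from world to camera coordinates, as OpenCV has them. Camera axes: x right, y down, z forward; pixel columns grow to the right and rows downward; lengths in m; the calibration is good to about 2 mm. A picture is of the moment at which its call begins. calibration takes no time and is no camera call.
- robot.close_job(): hands the job in, once; it reports no verdict.
The state is a dict: "time": time; "joint_positions": joint angles; "qvel": joint speeds; "joint_torque": joint torques, N m; "tool_pos": TCP position; "ee_rot": TCP orientation; "wrist_force": force on the tool from outside, world axes, zero at the start; "wrist_torque": the same for the moment, N m; "width": finger opening in m.
Only numpy, scipy, OpenCV 4.12 (cv2) and the standard library are available. Lean on these libraries where they do the work, as an engineer would, in place of code of your own. Each camera call takes 0.05 s, during which the arm holds its last target. There are 200 camera calls.

## Working session

There is one attempt and no reset: what is moved stays moved. The work goes in short steps, Python scripts to look and compute and a tool call to move; the robot and the scene stay as the last step left them, time stands still between calls to the robot, and variables do not carry over. Pictures are saved under pics/ and viewed, about 8 in all and at most 12, crops included, and the job is handed in when it is done.

Besides the shell and the picture viewer there is one more tool, called after "Emit:" as a command line: name --argument value ..., lists and objects as JSON in quotes. servo_tool: Moves the arm, as the interface text tells. Its arguments: {"type":"object","properties":{"series":{"type":"string"}},"required":["series"]}

```bash
mkdir -p pics; cat > h.py <<'E'
import numpy as np, cv2
from bench import robot, snapshot, calibration
def cam(n):
    c=calibration(n); R=cv2.Rodrigues(np.array(c['rvec'],float))[0]; return c,R,np.array(c['tvec'],float).ravel()
def rays(n,uv):
    c,R,t=cam(n); uv=np.atleast_2d(np.array(uv,float))
    d=np.stack([(uv[:,0]-c['cx'])/c['fx'],(uv[:,1]-c['cy'])/c['fy']],1); s=d.copy()
    for _ in range(20): s=d/(1+c['k1']*(s**2).sum(1,keepdims=True))
    return s
def atz(n,uv,z):
    c,R,t=cam(n); s=rays(n,uv); D=np.c_[s,np.ones(len(s))]@R; C=-R.T@t
    return C+D*((z-C[2])/D[:,2])[:,None]
def dep(n,uv,d):
    c,R,t=cam(n); s=rays(n,uv); uv=np.atleast_2d(uv).astype(int); z=d[uv[:,1],uv[:,0]]
    return (np.c_[s,np.ones(len(s))]*z[:,None]-t)@R
def proj(n,P):
    c,R,t=cam(n); q=np.atleast_2d(P)@R.T+t; s=q[:,:2]/q[:,2:]; s=s*(1+c['k1']*(s**2).sum(1,keepdims=True))
    return s*[c['fx'],c['fy']]+[c['cx'],c['cy']]
E
python3 - <<'E'
from h import *
for n in("scene","top"):
    p,d=snapshot(n); cv2.imwrite(f"pics/{n}0.png",p[:,:,::-1]); np.save(n+"d.npy",d); np.save(n+"p.npy",p)
    c,R,t=cam(n); print(n,c['fx'],-R.T@t,R[2])
print(robot.get_obs())
E
```

```text
scene 499.68813980504615 [-7.15830599e-04  4.44672084e-01  8.05601667e-01] [ 0.50676774 -0.53253972 -0.67792913]
top 443.75782345779857 [ 0.37717783 -0.14278142  0.97943668] [ 0.1634157   0.00112013 -0.98655667]
{'time': 0.1, 'joint_positions': array([-1.39607867e+00,  8.78501903e-02,  1.37208258e+00, -4.33063593e-05,
        1.68358127e+00, -1.03119669e-01]), 'qvel': array([ 0.00094181, -0.00067476, -0.00328257, -0.00023625,  0.00111404,
       -0.00158178]), 'joint_torque': array([ 2.20165421e-03, -3.41250730e+01, -3.03301871e+01,  7.20534520e-02,
        3.03826563e-02, -8.66288860e-05]), 'tool_pos': array([ 0.15073778, -0.52843543,  0.20444853]), 'ee_rot': array([-3.13967705e+00, -1.54969340e-04,  2.77832347e-01]), 'wrist_force': array([0.5077098 , 0.03441035, 0.24438546]), 'wrist_torque': array([-0.04056784,  0.02586658, -0.00096342]), 'width': 0.09405594599314504}
```

View pics/top0.png

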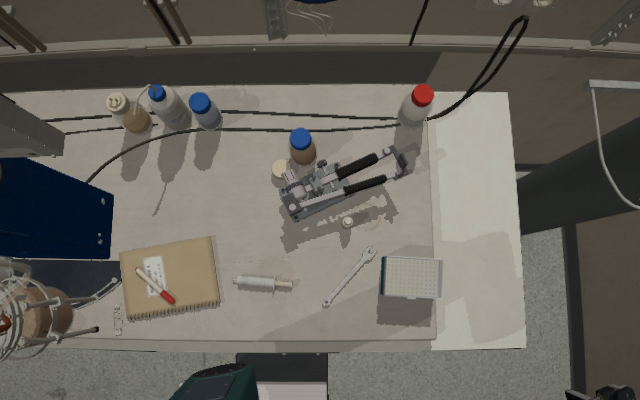

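View pics/scene0.png

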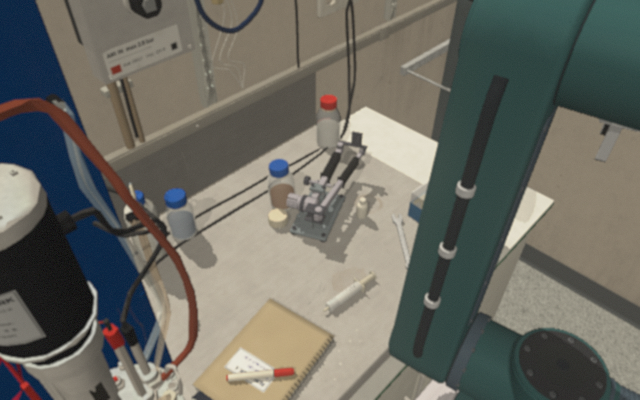

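```bash
python3 - <<'E'
from h import *
p=np.load("topp.npy"); cv2.imwrite("pics/c1.png",cv2.resize(p[120:235,265:425,::-1],None,fx=5,fy=5,interpolation=cv2.INTER_CUBIC))
print(calibration("top"))
E
```

```text
{'fx': 443.75782345779857, 'fy': 443.75782345779857, 'cx': 316.63715896704343, 'cy': 203.62886320546937, 'k1': -0.1045495836194679, 'rvec': array([ 2.12913789, -2.14101098,  0.17393732]), 'tvec': array([-0.13875741,  0.53295589,  0.90479294])}
```

View pics/c1.png

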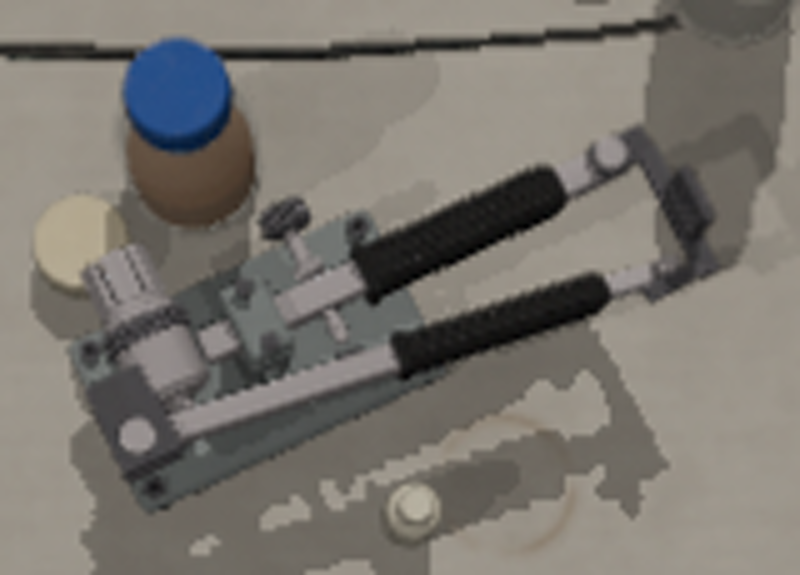

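```bash
cat >> h.py <<'E'
from scipy.optimize import least_squares
def crop(u,v): return np.array([265+(u+.5)/5-.5,120+(v+.5)/5-.5])
E
python3 - <<'E'
from h import *
d=np.load("topd.npy")
L=[("pivot",(138,433),(-.024,.107,.092)),("cpiv",(608,153),(0,-.121,.092)),("bargrip0",(371,272),(0,-.006,.083)),("bargrip1",(558,188),(0,-.100,.083)),
("tab",(688,200),(-.036,-.1365,.120)),("base c1",(155,490),None),("vialtop",(412,503),None),("pin?",(655,285),None)]
for n,uv,m in L:
    print(n,dep("top",[np.round(crop(*uv))],d)[0].round(4), m and atz("top",[crop(*uv)],m[2])[0].round(4))
M=[l for l in L if l[2]]
uv=np.array([crop(*l[1]) for l in M]); P=np.array([l[2] for l in M])
def f(q):
    c,s=np.cos(q[2]),np.sin(q[2]); R=np.array([[c,-s],[s,c]])
    return np.c_[P[:,:2]@R.T+q[:2],P[:,2]]
r=least_squares(lambda q:(proj("top",f(q))-uv).ravel(),[.45,-.15,-.3],loss="soft_l1")
print(r.x,(proj("top",f(r.x))-uv).round(2))
E
```

```text
pivot [ 0.5203 -0.0916  0.0875] [ 0.5192 -0.0922  0.092 ]
cpiv [ 0.6366 -0.2866  0.0909] [ 0.6358 -0.2868  0.092 ]
bargrip0 [ 0.5872 -0.1883  0.0846] [ 0.5876 -0.188   0.083 ]
bargrip1 [ 0.6245 -0.2667  0.0801] [ 0.6233 -0.2668  0.083 ]
tab [ 0.6101 -0.3156  0.1092] [ 0.608  -0.3139  0.12  ]
base c1 [ 0.5048 -0.0964  0.0183] None
vialtop [ 0.4953 -0.2054  0.0536] None
pin? [ 0.5803 -0.3065  0.0847] None
[ 0.58459008 -0.17740919  0.42951181] [[-1.04  0.48]
 [ 0.3   0.38]
 [-2.48  0.26]
 [ 0.71 -1.36]
 [ 1.29 -0.32]]
```

```bash
python3 - <<'E'
from h import *
d=np.load("topd.npy")
print(dep("top",[(421,94),(302,139),(348,223)],d).round(3))
o=np.array([.5852,-.1772]);c,s=np.cos(.43),np.sin(.43);R=np.array([[c,-s],[s,c]])
t=np.array([.1507,-.5284])
for n,p in dict(pretab=(-.041,-.1135),tab=(-.041,-.121),over=(-.11,-.065)).items(): 
    w=R@p+o; a=.278; D=w-t; print(n,w.round(4),"tool from start",(D@[np.cos(a),np.sin(a)]).round(4),(D@[np.sin(a),-np.cos(a)]).round(4))
E
```

```text
[[ 0.742 -0.355  0.136]
 [ 0.652 -0.113  0.118]
 [ 0.489 -0.207  0.054]]
pretab [ 0.5952 -0.2975] tool from start 0.4909 -0.1001
tab [ 0.5984 -0.3043] tool from start 0.492 -0.0927
over [ 0.5123 -0.2821] tool from start 0.4153 -0.1376
```

Emit:
servo_tool --series "1 6 -1.2 0 0; 1 12 -2.4 0 0; 1 16 -3.3 0 0; 1 20 -4 0 -0.05; 1 24 -5 0 -0.1; 1 28 -5.7 0 -0.152; 1 32 -6.5 0 -0.152; 1 36 -7.3 0 -0.152; 1 40 -8.1 0 -0.152; 1 43 -8.7 0 -0.152; 1 46 -9.4 0 -0.152; 1 49 -10 0 -0.152; 1 49 -10 0 -0.152; 1 49 -10 0 -0.152; 1 49 -10 0 -0.152; 1 49 -10 0 -0.152; 1 49 -10 0 -0.152; 1 49 -10 0 -0.152"

```text
time: 1.6
tool_pos: [0.5936, -0.2995, 0.2061]
ee_rot: [3.141, -0.0, 0.428]
wrist_force: [0.3, 0.7, -0.1]
width: 0.0002
```

Emit:
servo_tool --series "1 0 0 3 0; 1 0 0 6 0; 1 0 0 8.5 0; 1 0 0 10 0; 1 0 0 10.6 0; 1 0 0 10.6 0; 1 0 0 10.6 0"

```text
time: 2.18
tool_pos: [0.5947, -0.2991, 0.1006]
ee_rot: [3.14, -0.001, 0.429]
wrist_force: [0.3, 0.3, -0.1]
width: 0.0003
```

```bash
python3 - <<'E'
from h import *
a=snapshot("scene")[0][110:210,290:400,::-1];b=snapshot("top")[0][120:220,310:420,::-1]
cv2.imwrite("pics/c2.png",cv2.resize(np.hstack([a,b]),None,fx=3.6,fy=3.6,interpolation=cv2.INTER_CUBIC))
o=robot.get_obs();print(o['tool_pos'],o['wrist_force'])
E
```

```text
[ 0.59554155 -0.29929706  0.10200858] [-0.35676613  0.48486662 -0.50400017]
```

View pics/c2.png

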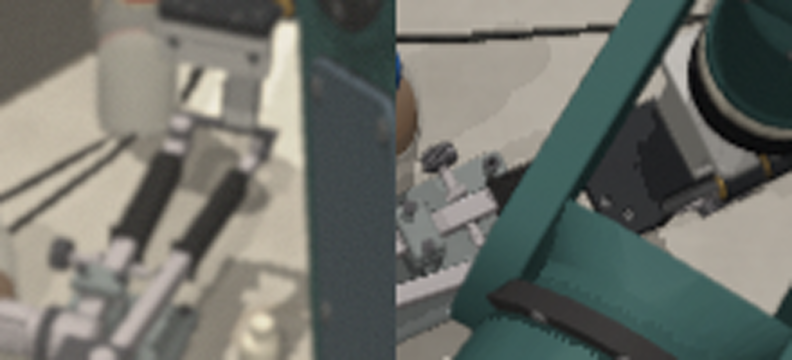

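Emit:
servo_tool --series "1 0 0.3 0.3 0; 1 0 0.6 0.3 0; 1 0 0.9 0.3 0; 1 0 1.2 0.3 0; 1 0 1.5 0.3 0; 1 0 1.8 0.3 0; 1 0 2.1 0.3 0; 1 0 2.4 0.3 0; 1 0 2.7 0.3 0; 1 0 2.7 0.3 0; 1 0 2.7 0.3 0"

```text
time: 3.2
tool_pos: [0.6058, -0.3238, 0.0964]
ee_rot: [3.141, 0.0, 0.429]
wrist_force: [0.4, -0.5, -0.7]
width: 0.0006
```

```bash
python3 - <<'E'
from h import *
a=snapshot("scene")[0][110:210,290:400,::-1]
cv2.imwrite("pics/c3.png",cv2.resize(a,None,fx=5,fy=5,interpolation=cv2.INTER_CUBIC))
o=robot.get_obs();print(o['tool_pos'],o['wrist_force'])
E
```

```text
[ 0.6058158  -0.32352808  0.09647355] [ 0.76969524 -1.38339444 -1.22639029]
```

View pics/c3.png

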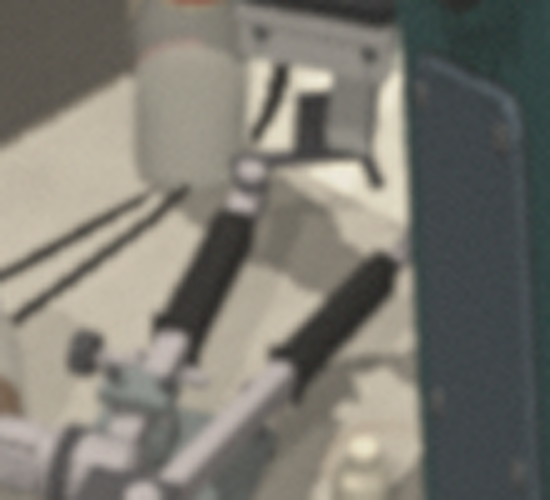

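Emit:
servo_tool --series "1 0.3 0.3 0 0; 1 0.6 0.6 0 0; 1 0.6 0.6 0 0; 1 0.6 0.6 0 0; 1 0.6 -0.6 0 0; 1 0.6 -1.5 0 0; 1 0 -1.5 -3 0; 1 0 -1.5 -6 0; 1 -2 -3.5 -8 0; 1 -4 -5.5 -8 0; 1 -6 -7 -8 0; 1 -7.5 -7.7 -8 0; 1 -7.5 -7.7 -8 0; 1 -7.5 -7.7 -8 0"

```text
time: 4.42
tool_pos: [0.5055, -0.284, 0.1772]
ee_rot: [3.14, -0.001, 0.429]
wrist_force: [0.0, 0.5, 0.4]
width: 0.0009
```

```bash
cat >> h.py <<'E'
def crimp(w,o=np.array([.5852,-.1772]),a=.43):
    c,s=np.cos(a),np.sin(a); return (np.asarray(w)[:2]-o)@np.array([[c,-s],[s,c]])
E
python3 - <<'E'
from h import *
a=snapshot("scene")[0][110:210,290:400,::-1];b=snapshot("top")[0][120:220,310:420,::-1]
cv2.imwrite("pics/c4.png",cv2.resize(np.hstack([a,b]),None,fx=3.6,fy=3.6,interpolation=cv2.INTER_CUBIC))
o=robot.get_obs();print(o['tool_pos'],o['wrist_force'],crimp(o['tool_pos']))
E
```

```text
[ 0.50634176 -0.28416497  0.17653448] [ 0.41897374 -0.09353613  0.44662755] [-0.11627001 -0.06435379]
```

View pics/c4.png

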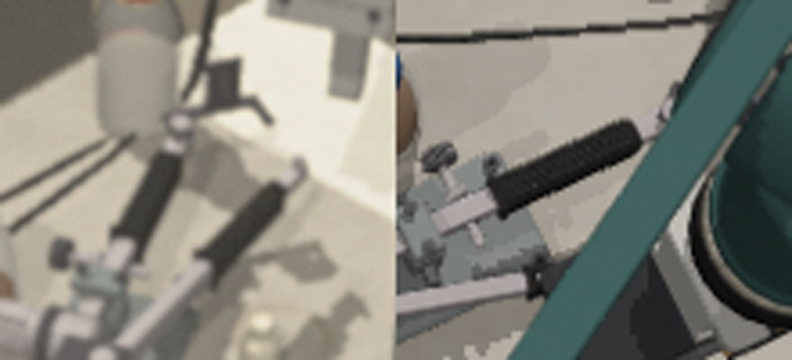

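Emit:
servo_tool --series "1 0 0 3 0; 1 0 0 6 0; 1 0 0 9 0; 1 0 0 11 0; 1 0 0 11.4 0; 1 0 0 11.4 0; 1 1 0 11.4 0; 1 2 0 11.4 0; 1 2.5 0 11.4 0; 1 3 0 11.4 0; 1 3.5 0 11.4 0; 1 4 0 11.4 0; 1 4 0 11.4 0; 1 4 0 11.4 0"

```text
time: 5.68
tool_pos: [0.5421, -0.2675, 0.0628]
ee_rot: [3.141, 0.0, 0.43]
wrist_force: [-1.9, -0.8, 1.3]
width: 0.0007
```

Emit:
servo_tool --series "1 0.4 0 0 0; 1 0.8 0 0 0; 1 1.1 0 0 0; 1 1.4 0 0 0; 1 1.6 0 0 0; 1 1.8 0 0 0; 1 1.8 0 0 0; 1 1.8 0 0 0"

```text
time: 6.35
tool_pos: [0.5583, -0.26, 0.0623]
ee_rot: [-3.142, 0.0, 0.43]
wrist_force: [-2.1, -3.2, -0.6]
width: 0.0004
```

Emit:
servo_tool --series "1 0.1 0 0 0; 1 0.2 0 0 0; 1 0.3 0 0 0; 1 0.3 0 0 0; 1 0.3 0 0 0"

```text
time: 6.77
tool_pos: [0.561, -0.2588, 0.0624]
ee_rot: [-3.142, 0.0, 0.43]
wrist_force: [-2.6, -3.9, -1.4]
width: 0.0005
```

Emit:
servo_tool --series "1 0.1 0 0 0; 1 0.2 0 0 0; 1 0.2 0 0 0; 1 0.2 0 0 0"

```text
time: 7.1
tool_pos: [0.5624, -0.2582, 0.0623]
ee_rot: [-3.142, 0.001, 0.43]
wrist_force: [-3.3, -3.3, -0.8]
width: 0.0007
```

Emit:
servo_tool --series "1 0.1 0 0 0; 1 0.2 0 0 0; 1 0.2 0 0 0; 1 0.2 0 0 0"

```text
time: 7.43
tool_pos: [0.5631, -0.258, 0.0624]
ee_rot: [-3.141, 0.004, 0.429]
wrist_force: [-5.8, -4.0, 0.3]
width: 0.0006
```

Emit:
servo_tool --series "1 0.05 0 0 0; 1 0.1 0 0 0; 1 0.1 0 0 0; 1 0.1 0 0 0"

```text
time: 7.77
tool_pos: [0.5633, -0.2579, 0.0623]
ee_rot: [-3.141, 0.005, 0.429]
wrist_force: [-8.1, -6.2, 1.4]
width: 0.0003
```

Emit:
servo_tool --series "1 0.05 0 0 0; 1 0.1 0 0 0; 1 0.1 0 0 0; 1 0.1 0 0 0; 1 0.1 0 0 0; 1 0.1 0 0 0"

```text
time: 8.27
tool_pos: [0.5636, -0.2578, 0.0624]
ee_rot: [-3.141, 0.007, 0.429]
wrist_force: [-8.4, -5.7, 1.3]
width: 0.0002
```

```bash
python3 - <<'E'
from h import *
a=snapshot("scene")[0][110:230,270:400,::-1];b=snapshot("top")[0][120:240,260:390,::-1]
cv2.imwrite("pics/c5.png",cv2.resize(np.hstack([a,b]),None,fx=3,fy=3,interpolation=cv2.INTER_CUBIC))
for _ in range(3): snapshot("top");o=robot.get_obs();print(o['tool_pos'],o['wrist_force'],crimp(o['tool_pos']))
E
```

```text
[ 0.56357243 -0.25782696  0.06236001] [-9.52555421 -7.41538715  1.20504801] [-0.05326975 -0.06427124]
[ 0.56358489 -0.25781431  0.06237607] [-8.55673909 -6.26886571  1.89002247] [-0.05325314 -0.06426494]
[ 0.56354255 -0.25784524  0.06234871] [-8.76691233 -6.27337381  1.92919552] [-0.05330453 -0.06427541]
```

View pics/c5.png

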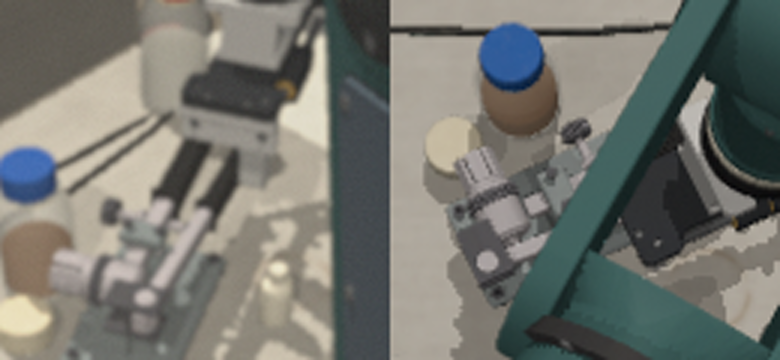

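```bash
python3 -c "
from bench import robot
robot.close_job()"
```

```text
the job is handed in; nothing more can be done
```

I pushed the catch aside with the closed fingers, and the lever sprang fully open; I saw both in the pictures. I then pressed the lever in from outside until it came up firm, and handed the job in while holding it there at about 8.3 s.

- **Press:** the push steadied at about 10.6 N on the wrist reading. Roughly the last 3 mm of commanded travel moved the tool about 1 mm and raised the force from about 4 N to 10.6 N.
- **Where it stopped:** the lever is at about 0.18 rad, worked out from the finger position. That is inside the stop screw's 0.17–0.24 range and well short of the bar.
- **Loose things:** the bottle, the vial and the cap look unmoved in the last pictures. The spanner, syringe and tip box were outside those crops, and I did not go near them.
- **Not confirmed directly:** the gripper hid the catch at the end. It was last seen well aside, at roughly 0.6 rad, before I pressed. The arm also hid where the pad meets the screw, so that contact is inferred from the firm stop and its position.

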